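Close up the mould press

ROBOT

A 6-joint arm with a two-finger parallel gripper is mounted at the origin on the work surface. World frame = base frame: x ahead of the robot, y to its left, z up, the work surface at z = 0. Lengths are in m, angles in rad, forces in N, time in s.
With the tool pointing down it reaches from about 0.375 to 0.9 m from the base axis. Payload 3.1 kg.
Tool frame: the origin (TCP) lies midway between the tips of the shut fingers; the grasp point (between the pads) lies 19 mm behind it; z points along the fingers, y is the line along which they close (so a half turn about z gives the same grasp; the last joint's range is limited). The gripper opens to 87 mm and grips with 3 to 60 N. Pads are 19 mm wide; open, the fingers measure 117 mm over their backs; the gripper's body (75 mm by 190 mm) begins 51 mm behind the grasp point.
Start: joints at [-1.375, 0.527, 1.433, -0, 1.181, -0.178], TCP at [0.228, -0.582, 0.223] pointing down, gripper open.
Joint ranges: [-3.08, 3.08], [-0.75, 2.2], [0.22, 2.44], [-1.43, 4.57], [0, 2.65], [-2.85, 2.85]. Speed limits (rad/s): [2.79, 2.79, 3.14, 3.14, 3.14, 3.14].

INTERFACE

Orientations are given as a unit quaternion [x, y, z, w].
In Python, from rig import robot gives the robot as it stands.
- The arm moves only by the shell command python3 -m jog 'ROWS' [FORCE]. ROWS is a JSON object of lists of equal length, an entry for each row: "dp": the shift along the tool's x, y, z in mm, a list of three; "delta_rot": the turn, a rotation vector about the tool's x, y, z in rad, a list of three; "gripper": the opening, from -1 (shut) to 1 (fully open). A call has 1 to 12 rows; each row is the pose to reach, as a shift and turn from the pose commanded when the call began, along the tool's axes at that moment; what a row does not reach only later rows make up. A row lasts 1/10 s, in which the tool goes at most 50 mm and 8.59 degrees, less where a joint would pass 70% of its speed; a pose out of reach is approached as far as the arm can. A call with a gripper value outside its range is refused whole. The fingers move at their own pace and stop on an object; FORCE is the grip in N (left out, the last holds). Time passes only in rows, so rows that repeat a pose let the fingers close. It gives the time, the measured TCP pose, the force, the opening and the grip force at its end, in the units of the state.
- robot.get_obs(): the state, without advancing time (a new reading comes with each control period).
- robot.camera(name): name is "scene" or "top"; returns the picture (480x640x3 uint8, red, green, blue); there is no depth.
- robot.camera_model(name): a dict with "fx", "fy", "cx", "cy" (pixels), "k1" (the pictures are not rectified: a ray, as slopes to the right and down, at radius r is drawn at 1 + k1 r^2 times it, then the intrinsics apply), "xyz" and "orientation" of the camera in the world. Camera axes: x right, y down, z forward; pixel columns grow to the right and rows downward; lengths in m; the calibration is good to about 2 mm. A picture is of the moment at which its call begins. camera_model takes no time and is no camera call.
- robot.hand_in(): hands the job in; it is judged then, once.
Trained networks look in the newest picture that a camera, given by its name, has taken for a name from the list of things; names that differ only in an ending like _2 or _b are one class to them, and where a whole thing is asked for, a point or a joint stands for the part that bears it (a point fixed in the world has none). Each returns a list of dicts, best first, with "score" (0 to 1); they miss things now and then, are a little off and sometimes report something else, mostly with a low value. They report only what shows in the picture. A call takes as long as a camera call.
- robot.search_frame(name, camera): "rect" ([left, top, right, bottom] in pixels, round what is visible of it).
The state is a dict: "time": time; "q": joint angles; "joint_velocities": joint speeds; "joint_torque": joint torques, N m; "position": TCP position; "tool_rot": TCP orientation; "ft_force": force on the tool from outside, world axes, zero at the start; "moment": the same for the moment, N m; "grip_width": finger opening in m; "grip_force": force on a finger pad.
Only numpy, scipy, OpenCV 4.12 (cv2) and the standard library are available. Lean on these libraries where they do the work, as an engineer would, in place of code of your own. Each camera call takes 0.05 s, during which the arm holds its last target. There are 200 camera calls.

TASK

The little mould press on the cork sheet is standing open. First push its tray fully home, so that the tray's front plate is flush against the press, and then wind the crank on top clockwise (seen from above), regrasping as needed, for the turn or two that it takes until the platen is down hard on the mould frame and the crank will go no further. Leave the tray home, let go, and do not knock the things around the press about.

Things in the scene. Friction and masses are not known exactly. Their poses are not given: they have to be found in the camera images.
- press: grey bench press for jewellers' moulds, fixed to the bench: base 200 mm deep (its x) x 170 mm wide (its y), side rails 50 mm high, a cross beam 52 x 185 mm between 145 and 175 mm height on two steel columns at y = +-77.5 mm. Origin: centre of its underside, right below the crank's axis; its -x side is the front, where the tray comes out; z up
- tray (a joint): how far the tray is pulled out of the press along the press's -x (m): 0 = fully home, front plate touching the ends of the side rails; drawn out 0.035 to 0.065 at the start; slides with about 2 N of friction and stays where it is left
- tray_front (a point): centre of the outer (-x) face of the tray's upright aluminium front plate, 170 mm wide, 42 mm high (from 14 to 56 mm above the press's underside), 8 mm thick; this point is at 35 mm and, with the tray home, 108 mm in front of the press's origin. Push here along the press's +x. Axes as the press
- crank (a joint): angle of the crank (rad), growing clockwise seen from above; 10.0 = hard stop, platen pressed on the mould frame; starts between 0 and 3.0; at 0 the crank arm points to the press's +x. Needs about 3 N at the grip, stays where it is left. The screw lowers the platen 3.4 mm per rad
- crank_grip (a point): middle of the crank's upright black flat grip, fixed to the crank arm (it cannot spin): 26 mm along the arm (x, pointing away from the crank's axis), 10 mm thick (y: pinch across this), rising from 199 to 245 mm above the press's underside; this point is at 225 mm, 55 mm from the axis; z up. The steel arm below is 18 mm wide, top at 199 mm
- crank_hub (a point): centre of the top of the crank's hub (30 mm across), on the vertical axis of the crank, 199 mm above the press's underside
- platen_face (a point): centre of the underside of the steel platen (80 x 132 x 14 mm), which moves up and down under the beam; when down it is 50 mm above the press's underside
- mould_top (a point): centre of the top of the aluminium mould frame (70 x 70 x 30 mm) fixed on the tray, 50 mm above the press's underside; right under the platen when the tray is home
- wax_tube: bystander, to be left alone: standing blue carving-wax rod, 33 mm across, 75 mm tall; origin at the centre of its underside
- jar: bystander, to be left alone: glass jar with black cap, 60 mm across, 70 mm tall; origin under its centre
- template: bystander, to be left alone: flat grey plastic circle template lying down, 160 x 90 x 4 mm, with round holes; origin under its centre
- file_tool: bystander, to be left alone: hand tool with blue handle lying down, 170 mm long; origin under its centre
- mandrel: bystander, to be left alone: steel ring mandrel standing on a round foot 52 mm across, tapered, 150 mm tall; origin under its centre
- tumbler: bystander, to be left alone: empty drinking glass, 68 mm across, 100 mm tall; origin under its centre
- tin: bystander, to be left alone: flat closed steel tin, 90 x 60 x 22 mm; origin under its centre

How it is judged:
By the outcome, as a careful person would: the job done as asked, in the order asked, and still so for the second after the job is handed in, with the robot touching nothing.
It also fails if it takes over 72 s, if anything falls off the work surface, if the arm or the gripper's body presses on something with over 40 N, if the wrist force passes 120 N, or if a joint passes its speed limit or range.

## Working session

There is one attempt and no reset: what is moved stays moved. The work goes in short steps, Python scripts to look and compute and a shell command to move; the robot and the scene stay as the last step left them, time stands still between calls to the robot, and variables do not carry over. Pictures are saved under pics/ and viewed, at most 10 in all, crops included, and the job is handed in when it is done.

```bash
mkdir -p pics; python3 - <<'E'
from rig import robot
import cv2
for c in("scene","top"):
    im=robot.camera(c); cv2.imwrite(f"pics/{c}0.png",im[:,:,::-1]); m=robot.camera_model(c); print(c,m)
    for n in("press","tray_front","crank_grip","crank_hub","mould_top","platen_face","tumbler","jar","mandrel","wax_tube"):
        print(n,[(([round(x) for x in d["rect"]]),round(d["score"],2)) for d in robot.search_frame(n,c)[:2]])
print(robot.get_obs())
E
```

```text
scene {'fx': 598.6198393972777, 'fy': 598.6198393972777, 'cx': 316.0573950868421, 'cy': 234.67768338433757, 'k1': -0.17819882495004283, 'xyz': array([1.35368129, 0.43077387, 1.22415888]), 'orientation': array([ 0.46234426,  0.81899802, -0.29954043, -0.16048539])}
press [([309, 224, 411, 341], 0.8)]
tray_front [([329, 225, 413, 310], 0.62)]
crank_grip [([332, 231, 366, 255], 0.6), ([408, 287, 430, 332], 0.49)]
crank_hub [([332, 230, 364, 256], 0.88), ([325, 262, 386, 298], 0.72)]
mould_top [([328, 227, 412, 308], 0.78), ([328, 231, 365, 255], 0.19)]
platen_face [([325, 260, 384, 296], 0.95)]
tumbler [([164, 208, 196, 252], 0.74)]
jar [([277, 251, 298, 282], 0.65)]
mandrel [([408, 286, 433, 332], 0.94)]
wax_tube [([426, 257, 440, 285], 0.54)]
top {'fx': 562.2547375332508, 'fy': 562.2547375332508, 'cx': 329.31451991483476, 'cy': 240.68816320702317, 'k1': 0.01759666344509003, 'xyz': array([ 0.49465494, -0.0424205 ,  1.64427575]), 'orientation': array([-0.70340786,  0.71031691, -0.0206744 ,  0.01548646])}
press [([245, 195, 324, 287], 0.82)]
tray_front [([268, 244, 316, 284], 0.89)]
crank
[... 371 characters left out ...]
.37546790e+00,  5.27502088e-01,  1.43273593e+00,  1.70963501e-05,
        1.18139205e+00, -1.78508020e-01]), 'joint_velocities': array([ 1.35308747e-03,  6.58727330e-05,  1.28166998e-03,  1.63750485e-03,
        2.64470251e-05, -9.46891511e-04]), 'joint_torque': array([ 3.84169171e-04, -4.40022576e+01, -1.76986903e+01,  6.33770367e-02,
        5.04267414e-02, -1.60084716e-05]), 'position': array([ 0.22826306, -0.58178329,  0.22253565]), 'tool_rot': array([ 9.82582195e-01,  1.85828495e-01,  7.75053351e-06, -1.87749301e-05]), 'ft_force': array([ 0.41319466,  0.01539703, -0.49941511]), 'moment': array([-0.00957645, -0.03472589,  0.01061056]), 'grip_force': 0.0, 'grip_width': 0.0869719502921974}
```

View pics/scene0.png

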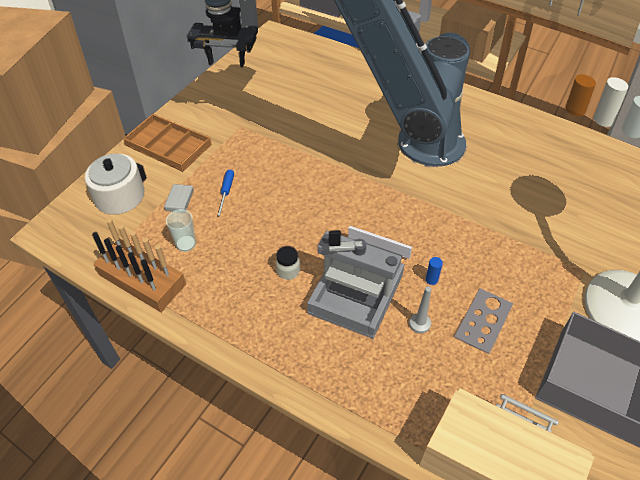

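View pics/top0.png

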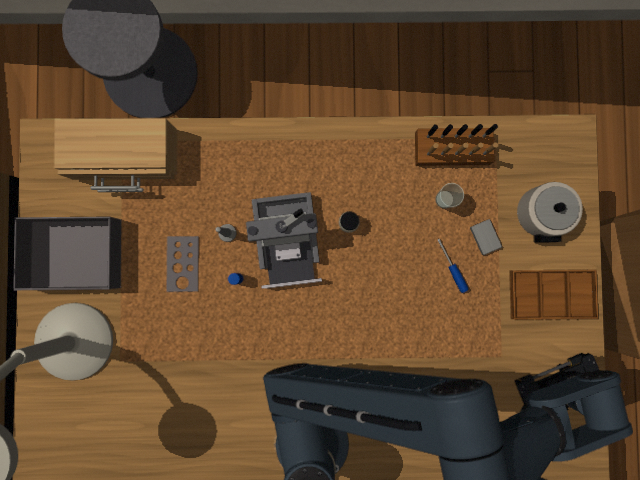

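The press sits near top-pixel (285,235) with its tray pulled out towards the robot. The crank arm points from the hub (~281,227) to the grip (~299,212). I'll zoom in next.

```bash
python3 - <<'E'
import cv2
a=cv2.imread("pics/top0.png")[185:300,215:335]; cv2.imwrite("pics/topc.png",cv2.resize(a,None,fx=5,fy=5,interpolation=cv2.INTER_CUBIC))
a=cv2.imread("pics/scene0.png")[220:345,295:445]; cv2.imwrite("pics/scenec.png",cv2.resize(a,None,fx=4.8,fy=4.8,interpolation=cv2.INTER_CUBIC))
E
```

```text
(no output)
```

View pics/topc.png

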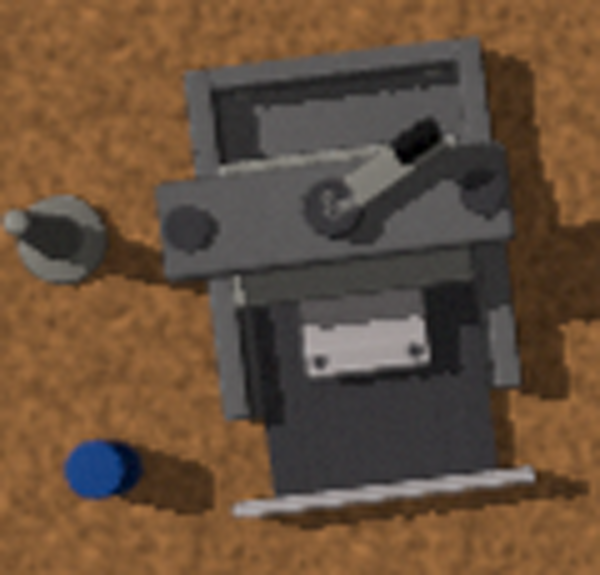

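View pics/scenec.png

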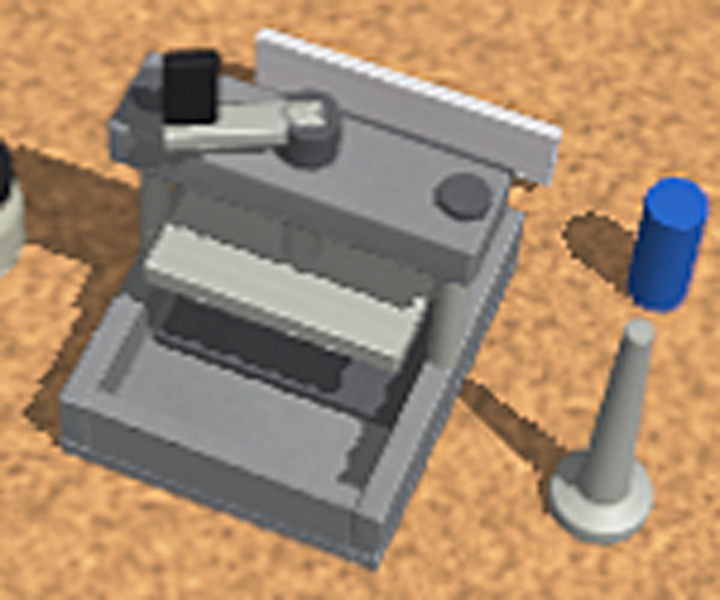

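```bash
cat > h.py <<'E'
import numpy as np, cv2
from scipy.spatial.transform import Rotation as R
from scipy.optimize import least_squares
from rig import robot
def proj(c,P):
    m=robot.camera_model(c); p=R.from_quat(m["orientation"]).inv().apply(np.atleast_2d(P)-m["xyz"])
    s=p[:,:2]/p[:,2:]; s=s*(1+m["k1"]*(s**2).sum(1))[:,None]
    return s*[m["fx"],m["fy"]]+[m["cx"],m["cy"]]
def world(P,x,y,yaw,z): 
    return R.from_euler("z",yaw).apply(np.atleast_2d(P))+[x,y,z]
E
python3 - <<'E'
from h import *
t=lambda u,v:((u+.5)/5-.5+215,(v+.5)/5-.5+185)
s=lambda u,v:((u+.5)/4.8-.5+295,(v+.5)/4.8-.5+220)
F=[("top",(26,92.5,175),t(158,188)),("top",(26,-92.5,175),t(503,147)),("top",(0,0,199),t(333,205)),
("top",(100,85,50),t(187,72)),("top",(100,-85,50),t(480,40)),("top",(-100,85,50),t(225,418)),("top",(-100,-85,50),t(520,385)),
("top",("p",85,56),t(233,510)),("top",("p",-85,56),t(535,475)),("top",("g",0,245),t(418,140)),
("scene",(100,85,50),s(378,520)),("scene",(100,-85,50),s(62,400)),("scene",(0,0,199),s(311,107)),
("scene",("p",-85,56),s(262,32)),("scene",("p",85,56),s(558,130)),("scene",("g",0,245),s(191,54)),("scene",(26,92.5,175),s(470,255))]
def pts(v):
    x,y,yaw,z,tr,cr=v; out=[]
    for c,p,_ in F:
        if p[0]=="p": p=(-105-tr*1000,p[1],p[2])
        elif p[0]=="g": p=(55*np.cos(-cr),55*np.sin(-cr),p[2])
        out.append(proj(c,world(np.array(p,float)/1000,x,y,yaw,z))[0])
    return np.array(out)
obs=np.array([f[2] for f in F])
r=least_squares(lambda v:(pts(v)-obs).ravel(),[.52,.08,0.1,0,.05,.5],loss="soft_l1",x_scale=[.1,.1,.1,.01,.01,.5])
np.set_printoptions(precision=4,suppress=True)
print(r.x); 
for f,e in zip(F,pts(r.x)-obs): print(f[0],f[1],e)
np.save("pose.npy",r.x)
q=robot.get_obs()
yaw=r.x[2]
T=R.from_quat(q["tool_rot"]).as_matrix(); print(T)
for n,p in dict(pre=(-.108-r.x[4],0,.035)).items(): print(n,world(p,*r.x[:4]))
E
```

```text
[0.6068 0.0696 0.1083 0.0005 0.0457 1.0925]
top (26, 92.5, 175) [-0.3555 -0.9052]
top (26, -92.5, 175) [ 0.8771 -0.9551]
top (0, 0, 199) [0.2145 0.6961]
top (100, 85, 50) [-0.2108 -0.0031]
top (100, -85, 50) [ 0.5496 -0.5405]
top (-100, 85, 50) [0.0553 0.6831]
top (-100, -85, 50) [0.768  0.1859]
top ('p', 85, 56) [0.217  0.2009]
top ('p', -85, 56) [-0.1485  0.0347]
top ('g', 0, 245) [ 0.0711 -0.0519]
scene (100, 85, 50) [0.823  0.0386]
scene (100, -85, 50) [-0.9289 -1.0409]
scene (0, 0, 199) [-0.0172  1.4512]
scene ('p', -85, 56) [-0.2011 -0.2214]
scene ('p', 85, 56) [0.6736 0.8633]
scene ('g', 0, 245) [ 0.2167 -0.0196]
scene (26, 92.5, 175) [ 1.1627 -0.1526]
[[ 0.9309  0.3652  0.    ]
 [ 0.3652 -0.9309  0.    ]
 [ 0.     -0.     -1.    ]]
pre [[0.4541 0.0529 0.0355]]
```

```bash
cat >> h.py <<'E'
def go(P,ang):
    "print dp (mm) and rz for TCP world target P with tool x axis at angle ang"
    o=robot.get_obs(); T=R.from_quat(o["tool_rot"]).as_matrix()
    a=np.arctan2(T[1,0],T[0,0]); d=(a-ang+np.pi)%(2*np.pi)-np.pi
    print("dp",np.round(T.T@(np.array(P)-o["position"])*1000,1),"rz",round(d,3),"q6",round(o["q"][5],2),"ang",round(a,3))
E
python3 - <<'E'
from h import *
p=np.load("pose.npy"); go(world((-.20,0,.22),*p[:4])[0],p[2]); go(world((-.20,0,.03),*p[:4])[0],p[2])
E
```

```text
dp [ 397.3 -520.6    2.1] rz 0.266 q6 -0.18 ang 0.374
dp [ 397.3 -520.6  192.1] rz 0.266 q6 -0.18 ang 0.374
```

```bash
python3 -m jog '{"dp":[[397,-521,2],[397,-521,2],[397,-521,2],[397,-521,2],[397,-521,2],[397,-521,2],[397,-521,2],[397,-521,2],[397,-521,2],[397,-521,2],[397,-521,2],[397,-521,2]],"delta_rot":[[0,0,0.266],[0,0,0.266],[0,0,0.266],[0,0,0.266],[0,0,0.266],[0,0,0.266],[0,0,0.266],[0,0,0.266],[0,0,0.266],[0,0,0.266],[0,0,0.266],[0,0,0.266]],"gripper":[-1,-1,-1,-1,-1,-1,-1,-1,-1,-1,-1,-1]}' 20
python3 - <<'E'
from h import *
p=np.load("pose.npy"); go(world((-.20,0,.22),*p[:4])[0],p[2]); print(robot.get_obs()["q"])
E
```

```text
time: 2.3
position: [0.393, -0.0029, 0.2212]
tool_rot: [0.999, 0.054, 0.001, 0.0]
ft_force: [1.3, -0.6, -0.1]
grip_width: 0.0025
grip_force: 0.0
dp [ 20.4 -48.9   0.7] rz -0.001 q6 1.17 ang 0.107
[-2.93631107e-01  2.15863755e-01  1.98080944e+00 -8.89464842e-05
  9.43369841e-01  1.16977444e+00]
```

```bash
python3 -m jog '{"dp":[[20,-49,0],[20,-49,0],[20,-49,40],[20,-49,80],[20,-49,120],[20,-49,160],[20,-49,191],[20,-49,191],[20,-49,191]],"delta_rot":[[0,0,0],[0,0,0],[0,0,0],[0,0,0],[0,0,0],[0,0,0],[0,0,0],[0,0,0],[0,0,0]],"gripper":[-1,-1,-1,-1,-1,-1,-1,-1,-1]}'
python3 - <<'E'
from h import *
p=np.load("pose.npy"); go(world((-.118,0,.03),*p[:4])[0],p[2]); print(robot.get_obs()["q"])
E
```

```text
time: 3.2
position: [0.407, 0.0456, 0.0297]
tool_rot: [0.999, 0.054, -0.001, -0.0]
ft_force: [-0.5, -0.2, 0.7]
grip_width: 0.0004
grip_force: 0.0
dp [83.2 -2.3 -0.8] rz -0.001 q6 1.3 ang 0.107
[-1.62770175e-01  6.52423766e-01  2.11321398e+00 -1.54658664e-04
  3.77255608e-01  1.30109512e+00]
```

```bash
python3 -m jog '{"dp":[[10,-2,0],[20,-2,0],[27,-2,0],[34,-2,0],[41,-2,0],[48,-2,0],[55,-2,0],[62,-2,0],[68,-2,0],[72,-2,0],[75,-2,0],[75,-2,0]],"delta_rot":[[0,0,0],[0,0,0],[0,0,0],[0,0,0],[0,0,0],[0,0,0],[0,0,0],[0,0,0],[0,0,0],[0,0,0],[0,0,0],[0,0,0]],"gripper":[-1,-1,-1,-1,-1,-1,-1,-1,-1,-1,-1,-1]}'
```

```text
time: 4.4
position: [0.4823, 0.0561, 0.0296]
tool_rot: [0.999, 0.054, 0.001, 0.0]
ft_force: [-0.9, 0.5, 0.2]
grip_width: 0.0006
grip_force: 0.3
```

```bash
python3 -m jog '{"dp":[[2,0,0],[4,0,0],[4,0,0]],"delta_rot":[[0,0,0],[0,0,0],[0,0,0]],"gripper":[-1,-1,-1]}'
```

```text
time: 4.7
position: [0.4858, 0.0565, 0.0297]
tool_rot: [0.999, 0.054, 0.0, 0.0]
ft_force: [-2.7, 0.3, -0.3]
grip_width: 0.0005
grip_force: 0.6
```

```bash
python3 -m jog '{"dp":[[1,0,0],[2,0,0],[2,0,0]],"delta_rot":[[0,0,0],[0,0,0],[0,0,0]],"gripper":[-1,-1,-1]}'
```

```text
time: 5.0
position: [0.4876, 0.0568, 0.0297]
tool_rot: [0.999, 0.054, 0.0, 0.0]
ft_force: [-1.8, 0.1, -1.1]
grip_width: 0.0001
grip_force: 0.8
```

```bash
python3 -m jog '{"dp":[[1,0,0],[2,0,0],[2,0,0]],"delta_rot":[[0,0,0],[0,0,0],[0,0,0]],"gripper":[-1,-1,-1]}'
```

```text
time: 5.3
position: [0.4897, 0.057, 0.0297]
tool_rot: [0.999, 0.054, 0.0, 0.0]
ft_force: [-2.0, -0.5, -0.6]
grip_width: 0.0002
grip_force: 0.8
```

```bash
python3 -m jog '{"dp":[[1,0,0],[2,0,0],[2,0,0]],"delta_rot":[[0,0,0],[0,0,0],[0,0,0]],"gripper":[-1,-1,-1]}'
```

```text
time: 5.6
position: [0.491, 0.0572, 0.0297]
tool_rot: [0.999, 0.054, -0.001, 0.0]
ft_force: [-3.4, -2.1, 0.4]
grip_width: 0.0004
grip_force: 1.6
```

```bash
python3 -m jog '{"dp":[[1,0,0],[2,0,0],[2,0,0],[2,0,0]],"delta_rot":[[0,0,0],[0,0,0],[0,0,0],[0,0,0]],"gripper":[-1,-1,-1,-1]}'
```

```text
time: 6.0
position: [0.491, 0.0573, 0.0297]
tool_rot: [0.999, 0.054, -0.002, -0.0]
ft_force: [-6.1, -4.2, 2.9]
grip_width: 0.0002
grip_force: 3.2
```

```bash
python3 -m jog '{"dp":[[1,0,0],[2,0,0],[2,0,0],[2,0,0]],"delta_rot":[[0,0,0],[0,0,0],[0,0,0],[0,0,0]],"gripper":[-1,-1,-1,-1]}'
```

```text
time: 6.4
position: [0.4909, 0.0575, 0.0296]
tool_rot: [0.999, 0.054, -0.005, -0.0]
ft_force: [-8.8, -5.5, 5.1]
grip_width: 0.0004
grip_force: 4.8
```

```bash
python3 -m jog '{"dp":[[-25,0,0],[-25,0,-40],[-25,0,-90],[-25,0,-140],[-25,0,-190],[-25,0,-240],[-25,0,-255],[-25,0,-255]],"delta_rot":[[0,0,0],[0,0,0],[0,0,-0.15],[0,0,-0.3],[0,0,-0.45],[0,0,-0.6],[0,0,-0.75],[0,0,-0.9]],"gripper":[-1,-1,-1,-1,1,1,1,1]}'
python3 - <<'E'
from h import *
import cv2
p=np.load("pose.npy"); a=p[2]-p[5]
G=[.055*np.cos(p[5]),-.055*np.sin(p[5])]
go(world((*G,.27),*p[:4])[0],a+np.pi); print(world((*G,.213),*p[:4]))
im=robot.camera("top"); cv2.imwrite("pics/top1.png",cv2.resize(im[170:320,200:400,::-1],None,fx=4,fy=4,interpolation=cv2.INTER_CUBIC))
E
```

```text
time: 7.2
position: [0.4742, 0.0552, 0.2892]
tool_rot: [0.874, 0.486, 0.006, 0.003]
ft_force: [0.1, 0.0, -0.3]
grip_width: 0.0249
grip_force: 0.0
dp [ 59.3 154.8  20.9] rz -1.143 q6 0.44 ang 1.014
[[0.63728804 0.02374979 0.21347742]]
```

View pics/top1.png

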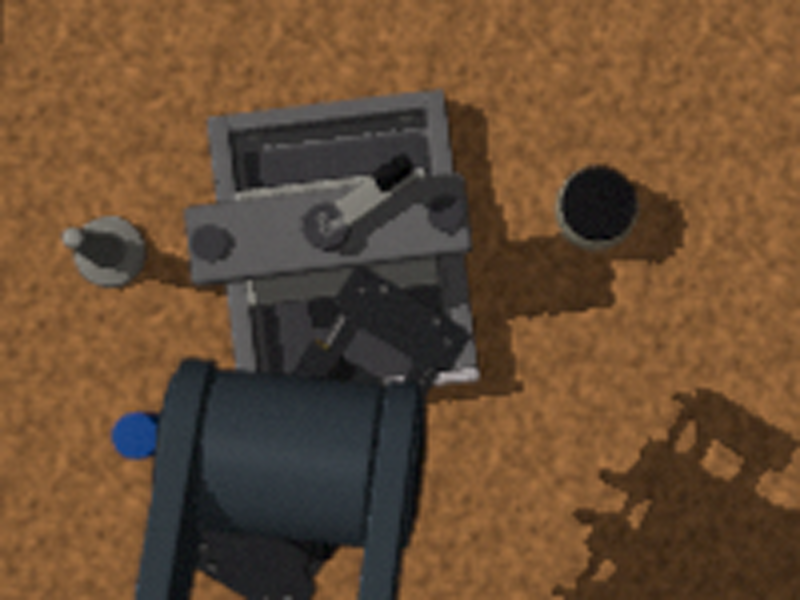

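The visible right end of the front plate, near (470,375) in the crop, sits flush with the rail. Nothing around the press has moved. Now to the crank.

```bash
python3 -m jog '{"dp":[[59,155,0],[59,155,0],[59,155,0],[59,155,0],[59,155,0],[59,155,0],[59,155,0],[59,155,0],[59,155,0],[59,155,0]],"delta_rot":[[0,0,-0.15],[0,0,-0.3],[0,0,-0.45],[0,0,-0.6],[0,0,-0.75],[0,0,-0.9],[0,0,-1.05],[0,0,-1.14],[0,0,-1.14],[0,0,-1.14]],"gripper":[1,1,1,1,1,1,1,1,1,1]}'
python3 - <<'E'
from h import *
p=np.load("pose.npy"); a=p[2]-p[5]
G=[.055*np.cos(p[5]),-.055*np.sin(p[5])]
go(world((*G,.213),*p[:4])[0],a+np.pi); o=robot.get_obs(); print(o["q"],o["tool_rot"])
E
```

```text
time: 8.25
position: [0.6334, 0.0224, 0.2844]
tool_rot: [0.478, 0.878, 0.0, 0.0]
ft_force: [0.3, 0.5, 0.2]
grip_width: 0.0867
grip_force: 0.0
dp [-0.9  3.9 71. ] rz -0.013 q6 -0.71 ang 2.145
[-1.40955727e-01  4.80155933e-01  1.33597404e+00  4.48004132e-04
  1.32499478e+00 -7.14818709e-01] [4.78127159e-01 8.78290566e-01 2.85413644e-04 1.43123802e-04]
```

```bash
python3 -m jog '{"dp":[[-1,4,20],[-1,4,45],[-1,4,65],[-1,4,71],[-1,4,71],[-1,4,71],[-1,4,71],[-1,4,71],[-1,4,71],[-1,4,71],[-1,4,71],[-1,4,71]],"delta_rot":[[0,0,0],[0,0,0],[0,0,0],[0,0,0],[0,0,0],[0,0,0],[0,0,0],[0,0,0],[0,0,0],[0,0,0],[0,0,0],[0,0,0]],"gripper":[1,1,1,1,-1,-1,-1,-1,-1,-1,-1,-1]}' 15
python3 - <<'E'
from h import *
p=np.load("pose.npy"); go(world((0,0,.213),*p[:4])[0],p[2]-p[5]+np.pi)
# arc rows: tool x points inward (toward axis); axis at (+55,0) in tool frame; clockwise = +rz
for k in range(1,13):
    a=.14*k; print(round(55-55*np.cos(a),1),round(-55*np.sin(a),1),round(a,2))
o=robot.get_obs(); print(o["grip_width"],o["grip_force"],o["ft_force"])
E
```

```text
time: 9.45
position: [0.637, 0.0235, 0.2137]
tool_rot: [0.477, 0.879, 0.0, 0.0]
ft_force: [-0.2, -0.0, -0.6]
grip_width: 0.0307
grip_force: 0.0
dp [55.  -0.2  0.3] rz -0.01 q6 -0.72 ang 2.148
0.5 -7.7 0.14
2.1 -15.2 0.28
4.8 -22.4 0.42
8.4 -29.2 0.56
12.9 -35.4 0.7
18.3 -41.0 0.84
24.4 -45.7 0.98
31.0 -49.5 1.12
38.2 -52.4 1.26
45.7 -54.2 1.4
53.3 -55.0 1.54
61.0 -54.7 1.68
0.030727747971514396 0.0 [-0.19318862 -0.01083836 -0.57266548]
```

```bash
python3 -m jog '{"dp":[[0,0,0],[0,0,0],[0,0,0],[0,0,0],[0,0,0]],"delta_rot":[[0,0,0],[0,0,0],[0,0,0],[0,0,0],[0,0,0]],"gripper":[-1,-1,-1,-1,-1]}' 15
```

```text
time: 9.95
position: [0.6378, 0.0238, 0.2137]
tool_rot: [0.477, 0.879, 0.001, 0.001]
ft_force: [3.5, 2.3, -2.7]
grip_width: 0.0103
grip_force: 15.0
```

Grasped (10.3 mm wide). Winding: two arcs, about 3.1 rad.

```bash
python3 -m jog '{"dp":[[0.5,-7.7,0],[2.1,-15.2,0],[4.8,-22.4,0],[8.4,-29.2,0],[12.9,-35.4,0],[18.3,-41,0],[24.4,-45.7,0],[31,-49.5,0],[38.2,-52.4,0],[45.7,-54.2,0],[53.3,-55,0],[53.3,-55,0]],"delta_rot":[[0,0,0.14],[0,0,0.28],[0,0,0.42],[0,0,0.56],[0,0,0.7],[0,0,0.84],[0,0,0.98],[0,0,1.12],[0,0,1.26],[0,0,1.4],[0,0,1.54],[0,0,1.54]],"gripper":[-1,-1,-1,-1,-1,-1,-1,-1,-1,-1,-1,-1]}' 15
python3 - <<'E'
from h import *
p=np.load("pose.npy"); go(world((0,0,.213),*p[:4])[0],p[2]-p[5]+np.pi-1.54); print(robot.get_obs()["ft_force"])
E
```

```text
time: 11.15
position: [0.564, 0.0397, 0.2137]
tool_rot: [0.955, 0.298, 0.003, -0.0]
ft_force: [7.8, 3.9, -7.1]
grip_width: 0.0097
grip_force: 15.0
dp [52.2 -0.2  0.6] rz -0.012 q6 0.84 ang 0.605
[ 7.79138083  3.86147491 -7.06171556]
```

```bash
python3 -m jog '{"dp":[[0.5,-7.7,0],[2.1,-15.2,0],[4.8,-22.4,0],[8.4,-29.2,0],[12.9,-35.4,0],[18.3,-41,0],[24.4,-45.7,0],[31,-49.5,0],[38.2,-52.4,0],[45.7,-54.2,0],[53.3,-55,0],[53.3,-55,0]],"delta_rot":[[0,0,0.14],[0,0,0.28],[0,0,0.42],[0,0,0.56],[0,0,0.7],[0,0,0.84],[0,0,0.98],[0,0,1.12],[0,0,1.26],[0,0,1.4],[0,0,1.54],[0,0,1.54]],"gripper":[-1,-1,-1,-1,-1,-1,-1,-1,-1,-1,-1,-1]}' 15
python3 - <<'E'
from h import *
p=np.load("pose.npy"); go(world((0,0,.213),*p[:4])[0],p[2]-p[5]+np.pi-3.08); print(robot.get_obs()["ft_force"])
E
```

```text
time: 12.35
position: [0.5765, 0.114, 0.2137]
tool_rot: [0.893, -0.449, 0.002, -0.001]
ft_force: [5.5, 0.7, -4.2]
grip_width: 0.01
grip_force: 15.0
dp [53.8  2.2  0.4] rz -0.01 q6 2.51 ang -0.932
[ 5.46932211  0.71447536 -4.21855325]
```

```bash
python3 -m jog '{"dp":[[0,0,0],[0,0,0],[0,0,0],[0,0,0],[0,0,0],[0,0,0],[0,0,0],[0,0,0],[0,0,0],[0,0,0],[0,0,0],[0,0,0]],"delta_rot":[[0,0,0],[0,0,0],[0,0,0],[0,0,0],[0,0,0],[0,0,-0.14],[0,0,-0.28],[0,0,-0.42],[0,0,-0.56],[0,0,-0.7],[0,0,-0.84],[0,0,-0.98]],"gripper":[0.3,0.3,0.3,0.3,0.3,0.3,0.3,0.3,0.3,0.3,0.3,0.3]}' 15 && python3 -m jog '{"dp":[[0,0,0],[0,0,0],[0,0,0],[0,0,0],[0,0,0],[0,0,0],[0,0,0],[0,0,0],[0,0,0],[0,0,0],[0,0,0],[0,0,0]],"delta_rot":[[0,0,-0.14],[0,0,-0.28],[0,0,-0.42],[0,0,-0.56],[0,0,-0.7],[0,0,-0.84],[0,0,-0.98],[0,0,-1.12],[0,0,-1.26],[0,0,-1.4],[0,0,-1.54],[0,0,-1.68]],"gripper":[0.3,0.3,0.3,0.3,0.3,0.3,0.3,0.3,0.3,0.3,0.3,0.3]}'
python3 - <<'E'
from h import *
import cv2
p=np.load("pose.npy"); cr=p[5]+3.08; a=p[2]-cr
G=[.055*np.cos(cr),-.055*np.sin(cr)]
go(world((*G,.213),*p[:4])[0],a); print(robot.get_obs()["ft_force"])
im=robot.camera("scene"); cv2.imwrite("pics/sc1.png",cv2.resize(im[180:345,250:450,::-1],None,fx=3.6,fy=3.6,interpolation=cv2.INTER_CUBIC))
E
```

```text
time: 13.55
position: [0.5739, 0.1137, 0.2137]
tool_rot: [1.0, 0.027, -0.0, 0.0]
ft_force: [0.1, -0.4, -0.1]
grip_width: 0.0567
grip_force: 0.0
time: 14.75
position: [0.5739, 0.1137, 0.2138]
tool_rot: [0.647, 0.762, -0.0, -0.0]
ft_force: [0.1, -0.1, -0.6]
grip_width: 0.0567
grip_force: 0.0
dp [-0.2 -0.3  0.3] rz -0.485 q6 -0.16 ang 1.734
[ 0.08452934 -0.05346568 -0.61864251]
```

View pics/sc1.png

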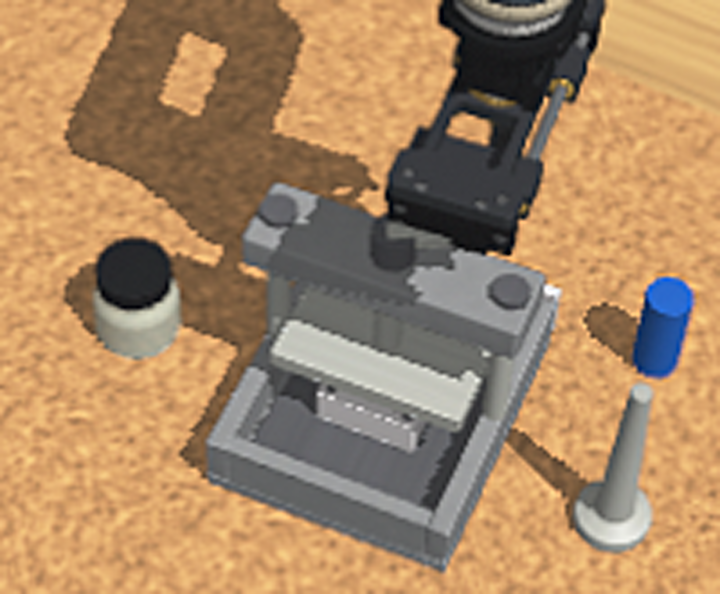

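Platen is lower, with the mould frame under it (crop ~370,415). The jar, mandrel and wax are undisturbed. I'll regrasp with a 2 mm correction in world x.

```bash
python3 -m jog '{"dp":[[0,2,0],[0,2,0],[0,2,0],[0,2,0],[0,2,0],[0,2,0],[0,2,0],[0,2,0],[0,2,0],[0,2,0],[0,2,0],[0,2,0]],"delta_rot":[[0,0,-0.14],[0,0,-0.28],[0,0,-0.42],[0,0,-0.485],[0,0,-0.485],[0,0,-0.485],[0,0,-0.485],[0,0,-0.485],[0,0,-0.485],[0,0,-0.485],[0,0,-0.485],[0,0,-0.485]],"gripper":[0.3,0.3,0.3,-1,-1,-1,-1,-1,-1,-1,-1,-1]}' 15
python3 -m jog '{"dp":[[0,0,0],[0,0,0]],"delta_rot":[[0,0,0],[0,0,0]],"gripper":[-1,-1]}' 15
python3 - <<'E'
from h import *
o=robot.get_obs(); print(o["q"][5],o["ft_force"])
E
```

```text
time: 16.0
position: [0.5762, 0.1141, 0.2137]
tool_rot: [0.448, 0.894, 0.0, 0.0]
ft_force: [-0.1, 0.1, 0.2]
grip_width: 0.0095
grip_force: 15.0
time: 16.2
position: [0.5763, 0.1141, 0.2137]
tool_rot: [0.448, 0.894, 0.0, 0.0]
ft_force: [-0.6, -0.5, -0.8]
grip_width: 0.0096
grip_force: 15.0
-0.636722872479442 [-0.6416361  -0.50468031 -0.77047427]
```

Tool x now points outward, so the arc signs flip.

```bash
for i in 1; do python3 -m jog '{"dp":[[-0.5,7.7,0],[-2.1,15.2,0],[-4.8,22.4,0],[-8.4,29.2,0],[-12.9,35.4,0],[-18.3,41,0],[-24.4,45.7,0],[-31,49.5,0],[-38.2,52.4,0],[-45.7,54.2,0],[-53.3,55,0],[-53.3,55,0]],"delta_rot":[[0,0,0.14],[0,0,0.28],[0,0,0.42],[0,0,0.56],[0,0,0.7],[0,0,0.84],[0,0,0.98],[0,0,1.12],[0,0,1.26],[0,0,1.4],[0,0,1.54],[0,0,1.54]],"gripper":[-1,-1,-1,-1,-1,-1,-1,-1,-1,-1,-1,-1]}' 15; done
```

```text
time: 17.4
position: [0.6525, 0.1042, 0.2137]
tool_rot: [0.944, 0.329, 0.0, -0.001]
ft_force: [0.5, 2.1, 0.3]
grip_width: 0.0101
grip_force: 15.0
```

```bash
python3 -m jog '{"dp":[[-0.5,7.7,0],[-2.1,15.2,0],[-4.8,22.4,0],[-8.4,29.2,0],[-12.9,35.4,0],[-18.3,41,0],[-24.4,45.7,0],[-31,49.5,0],[-38.2,52.4,0],[-45.7,54.2,0],[-53.3,55,0],[-53.3,55,0]],"delta_rot":[[0,0,0.14],[0,0,0.28],[0,0,0.42],[0,0,0.56],[0,0,0.7],[0,0,0.84],[0,0,0.98],[0,0,1.12],[0,0,1.26],[0,0,1.4],[0,0,1.54],[0,0,1.54]],"gripper":[-1,-1,-1,-1,-1,-1,-1,-1,-1,-1,-1,-1]}' 15
python3 - <<'E'
from h import *
p=np.load("pose.npy"); go(world((0,0,.213),*p[:4])[0]+[.002,0,0],p[2]-p[5]-6.16); print(robot.get_obs()["ft_force"])
E
```

```text
time: 18.6
position: [0.6446, 0.0282, 0.2138]
tool_rot: [0.908, -0.42, 0.0, -0.0]
ft_force: [1.3, 1.6, -1.7]
grip_width: 0.0099
grip_force: 15.1
dp [-54.7   0.4   0.3] rz -0.005 q6 2.31 ang -0.866
[ 1.27398928  1.61757153 -1.68564576]
```

```bash
python3 -m jog '{"dp":[[0,0,0],[0,0,0],[0,0,0],[0,0,0],[0,0,0],[0,0,0],[0,0,0],[0,0,0],[0,0,0],[0,0,0],[0,0,0],[0,0,0]],"delta_rot":[[0,0,0],[0,0,0],[0,0,0],[0,0,0],[0,0,0],[0,0,-0.14],[0,0,-0.28],[0,0,-0.42],[0,0,-0.56],[0,0,-0.7],[0,0,-0.84],[0,0,-0.98]],"gripper":[0.3,0.3,0.3,0.3,0.3,0.3,0.3,0.3,0.3,0.3,0.3,0.3]}' 15 && python3 -m jog '{"dp":[[0,0,0],[0,0,0],[0,0,0],[0,0,0],[0,0,0],[0,0,0],[0,0,0],[0,0,0],[0,0,0],[0,0,0],[0,0,0],[0,0,0]],"delta_rot":[[0,0,-0.14],[0,0,-0.28],[0,0,-0.42],[0,0,-0.56],[0,0,-0.7],[0,0,-0.84],[0,0,-0.98],[0,0,-1.12],[0,0,-1.26],[0,0,-1.4],[0,0,-1.54],[0,0,-1.68]],"gripper":[0.3,0.3,0.3,0.3,0.3,0.3,0.3,0.3,0.3,0.3,0.3,0.3]}' && python3 -m jog '{"dp":[[0,0,0],[0,0,0],[0,0,0],[0,0,0],[0,0,0],[0,0,0],[0,0,0],[0,0,0],[0,0,0],[0,0,0],[0,0,0],[0,0,0]],"delta_rot":[[0,0,-0.14],[0,0,-0.28],[0,0,-0.42],[0,0,-0.48],[0,0,-0.48],[0,0,-0.48],[0,0,-0.48],[0,0,-0.48],[0,0,-0.48],[0,0,-0.48],[0,0,-0.48],[0,0,-0.48]],"gripper":[0.3,0.3,0.3,-1,-1,-1,-1,-1,-1,-1,-1,-1]}' 15
python3 - <<'E'
from h import *
p=np.load("pose.npy"); go(world((0,0,.213),*p[:4])[0]+[.002,0,0],-.866+np.pi); print(robot.get_obs()["ft_force"])
E
```

```text
time: 19.8
position: [0.6447, 0.0281, 0.2137]
tool_rot: [0.998, 0.06, -0.0, 0.0]
ft_force: [0.0, 0.5, -0.2]
grip_width: 0.0567
grip_force: 0.0
time: 21.0
position: [0.6447, 0.0281, 0.2137]
tool_rot: [0.622, 0.783, -0.0, -0.0]
ft_force: [-0.2, 0.1, -0.9]
grip_width: 0.0563
grip_force: 0.0
time: 22.2
position: [0.6447, 0.0281, 0.2137]
tool_rot: [0.421, 0.907, 0.0, -0.0]
ft_force: [0.9, 0.1, 0.1]
grip_width: 0.0101
grip_force: 15.0
dp [54.8 -0.7  0.2] rz -0.003 q6 -0.83 ang 2.272
[0.87580866 0.09767596 0.08321136]
```

```bash
python3 -m jog '{"dp":[[0.5,-7.7,0],[2.1,-15.2,0],[4.8,-22.4,0],[8.4,-29.2,0],[12.9,-35.4,0],[18.3,-41,0],[24.4,-45.7,0],[31,-49.5,0],[38.2,-52.4,0],[45.7,-54.2,0],[53.3,-55,0],[53.3,-55,0]],"delta_rot":[[0,0,0.14],[0,0,0.28],[0,0,0.42],[0,0,0.56],[0,0,0.7],[0,0,0.84],[0,0,0.98],[0,0,1.12],[0,0,1.26],[0,0,1.4],[0,0,1.54],[0,0,1.54]],"gripper":[-1,-1,-1,-1,-1,-1,-1,-1,-1,-1,-1,-1]}' 15
```

```text
time: 23.4
position: [0.5682, 0.0338, 0.2137]
tool_rot: [0.934, 0.358, 0.0, 0.0]
ft_force: [2.1, 0.4, -1.3]
grip_width: 0.0095
grip_force: 15.0
```

```bash
python3 -m jog '{"dp":[[0.5,-7.7,0],[2.1,-15.2,0],[4.8,-22.4,0],[8.4,-29.2,0],[12.9,-35.4,0],[18.3,-41,0],[21.3,-43.5,0],[21.3,-43.5,0]],"delta_rot":[[0,0,0.14],[0,0,0.28],[0,0,0.42],[0,0,0.56],[0,0,0.7],[0,0,0.84],[0,0,0.91],[0,0,0.91]],"gripper":[-1,-1,-1,-1,-1,-1,-1,-1]}' 20
python3 - <<'E'
from h import *
p=np.load("pose.npy"); go(world((0,0,.213),*p[:4])[0]+[.002,0,0],-.866+np.pi-2.45); o=robot.get_obs();print(o["ft_force"],o["moment"])
E
```

```text
time: 24.2
position: [0.5552, 0.0801, 0.2137]
tool_rot: [0.996, -0.087, -0.0, -0.0]
ft_force: [-0.5, -0.3, -0.6]
grip_width: 0.01
grip_force: 20.0
dp [54.7  1.1  0.2] rz 0.0 q6 1.69 ang -0.174
[-0.45567015 -0.25633741 -0.64264638] [ 0.06560109  0.04131807 -0.11679232]
```

```bash
python3 -m jog '{"dp":[[0.3,-5.5,0],[1.1,-10.9,0],[1.1,-10.9,0],[1.1,-10.9,0]],"delta_rot":[[0,0,0.1],[0,0,0.2],[0,0,0.2],[0,0,0.2]],"gripper":[-1,-1,-1,-1]}' 30
```

```text
time: 24.6
position: [0.5581, 0.0905, 0.2137]
tool_rot: [0.983, -0.186, -0.0, -0.0]
ft_force: [0.7, 2.6, -0.5]
grip_width: 0.0099
grip_force: 30.0
```

```bash
python3 -m jog '{"dp":[[0.1,-2.7,0],[0.2,-4.4,0],[0.2,-4.4,0],[0.2,-4.4,0]],"delta_rot":[[0,0,0.05],[0,0,0.08],[0,0,0.08],[0,0,0.08]],"gripper":[-1,-1,-1,-1]}' 30
```

```text
time: 25.0
position: [0.5599, 0.0944, 0.2137]
tool_rot: [0.974, -0.226, -0.0, -0.0]
ft_force: [0.1, 0.5, -0.7]
grip_width: 0.0098
grip_force: 30.0
```

```bash
python3 -m jog '{"dp":[[0,-1,0],[0,-2,0],[0,-2,0],[0,-2,0]],"delta_rot":[[0,0,0.02],[0,0,0.03],[0,0,0.03],[0,0,0.03]],"gripper":[-1,-1,-1,-1]}' 30
python3 - <<'E'
from h import *
p=np.load("pose.npy"); go(world((0,0,.213),*p[:4])[0]+[.002,0,0],p[2]-10+3*np.pi); o=robot.get_obs();print(o["ft_force"],o["moment"])
E
```

```text
time: 25.4
position: [0.5601, 0.0949, 0.2137]
tool_rot: [0.971, -0.241, -0.0, 0.001]
ft_force: [-2.4, -4.8, 0.7]
grip_width: 0.01
grip_force: 30.3
dp [55.  -0.4  0.2] rz -0.019 q6 2.03 ang -0.486
[-2.35665807 -4.79316752  0.74441835] [-0.72389325  0.36962009  0.51716196]
```

```bash
python3 -m jog '{"dp":[[0,-2,0],[0,-4,0],[0,-4,0],[0,-4,0]],"delta_rot":[[0,0,0],[0,0,0],[0,0,0],[0,0,0]],"gripper":[-1,-1,-1,-1]}' 30
```

```text
time: 25.8
position: [0.5601, 0.095, 0.2136]
tool_rot: [0.971, -0.24, -0.002, 0.005]
ft_force: [-6.5, -13.6, 4.9]
grip_width: 0.0101
grip_force: 30.4
```

```bash
python3 -m jog '{"dp":[[0,-2,0],[0,-4,0],[0,-4,0],[0,-4,0]],"delta_rot":[[0,0,0],[0,0,0],[0,0,0],[0,0,0]],"gripper":[-1,-1,-1,-1]}' 30
python3 - <<'E'
from h import *
p=np.load("pose.npy"); o=robot.get_obs();d=o["position"]-world((0,0,0),*p[:4])[0]-[.002,0,0];print(p[2]-np.arctan2(d[1],d[0])+4*np.pi-2*np.pi+2*np.pi,o["ft_force"])
E
```

```text
time: 26.2
position: [0.5601, 0.0951, 0.2136]
tool_rot: [0.971, -0.24, -0.003, 0.009]
ft_force: [-11.1, -24.1, 7.6]
grip_width: 0.0102
grip_force: 30.3
10.015895539457615 [-11.05878694 -24.12706265   7.57916357]
```

Hard stop confirmed: 26 N with no movement, crank at about 10.0 rad. I'll relieve the load, open, lift and retreat towards the robot.

```bash
python3 -m jog '{"dp":[[0,5,0],[0,9,0],[0,9,0],[0,9,0],[0,9,0],[0,9,0],[0,9,0],[0,9,-20],[0,9,-50],[0,9,-80],[0,9,-100],[0,9,-100]],"delta_rot":[[0,0,0],[0,0,0],[0,0,0],[0,0,0],[0,0,0],[0,0,0],[0,0,0],[0,0,0],[0,0,0],[0,0,0],[0,0,0],[0,0,0]],"gripper":[-1,-1,0.4,0.4,0.4,0.4,0.4,0.4,0.4,0.4,0.4,0.4]}' 15
python3 - <<'E'
from h import *
go((.35,-.35,.315),-.486)
E
```

```text
time: 27.4
position: [0.5623, 0.0955, 0.3171]
tool_rot: [0.97, -0.241, 0.004, -0.001]
ft_force: [0.2, 0.5, -0.3]
grip_width: 0.0607
grip_force: 0.0
dp [ 20.8 493.1   0.5] rz -0.001 q6 2.03 ang -0.487
```

```bash
python3 -m jog '{"dp":[[20,493,0],[20,493,0],[20,493,0],[20,493,0],[20,493,0],[20,493,0],[20,493,0],[20,493,0],[20,493,0],[20,493,0],[20,493,0],[20,493,0]],"delta_rot":[[0,0,0],[0,0,0],[0,0,0],[0,0,0],[0,0,0],[0,0,0],[0,0,0],[0,0,0],[0,0,0],[0,0,0],[0,0,0],[0,0,0]],"gripper":[0.4,0.4,0.4,0.4,0.4,0.4,0.4,0.4,0.4,0.4,0.4,0.4]}' 15
python3 - <<'E'
from h import *
a=robot.camera("scene")[200:350,280:450,::-1]; b=robot.camera("top")[185:300,205:375,::-1]
f=lambda i,w:cv2.resize(i,(w,600*w//w if 0 else int(i.shape[0]*w/i.shape[1])),interpolation=cv2.INTER_CUBIC)
x,y=f(a,400),f(b,400); cv2.imwrite("pics/end.png",np.hstack([x,np.vstack([y,np.zeros((x.shape[0]-y.shape[0],400,3),np.uint8)])]))
E
```

```text
time: 28.6
position: [0.3462, -0.3496, 0.3122]
tool_rot: [0.97, -0.242, -0.001, -0.001]
ft_force: [-0.3, 0.9, 0.8]
grip_width: 0.0612
grip_force: 0.0
```

View pics/end.png

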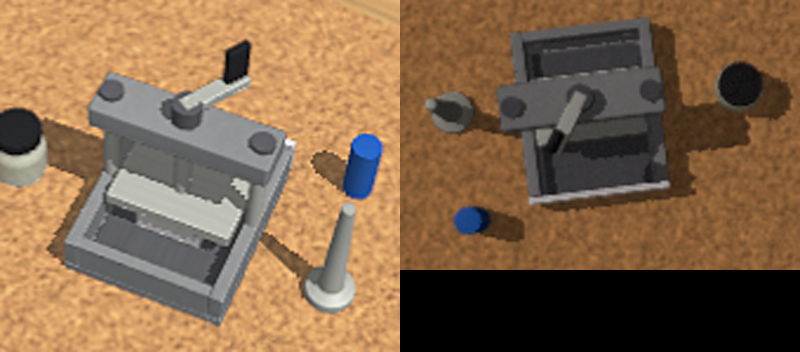

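The tray plate is flush at both ends, about (530,200) to (668,184). The platen rests on the mould frame, and the jar, mandrel and wax are where they were.

```bash
python3 -c "
from rig import robot; print(robot.hand_in())"
```

```text
the job is handed in; nothing more can be done
None
```

I pushed the tray fully home, wound the crank clockwise to its hard stop with the platen down on the mould frame, let go and handed the job in at about 29 s; in the final pictures the tray is still flush and the things beside the press look undisturbed.

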